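# Strip the accessory tube of a wheelchair mount

## Robot

A 6-joint arm with a two-finger parallel gripper is mounted at the origin on the work surface. World frame = base frame: x ahead of the robot, y to its left, z up, the work surface at z = 0. Lengths are in m, angles in degrees, forces in N, time in s.
With the tool pointing down it reaches from about 0.4 to 0.825 m from the base axis. Payload 7 kg.
Tool frame: the origin (TCP) lies between the finger pads; the fingertips stand 19 mm ahead of it and the grasp point (between the pads) is the TCP; z points along the fingers, y is the line along which they close (so a half turn about z gives the same grasp; the last joint's range is limited). The gripper opens to 88 mm and grips with 3 to 60 N. Pads are 19 mm wide; open, the fingers measure 130 mm over their backs; the gripper's body (78 mm by 193 mm) begins 47 mm behind the grasp point.
Start: joints at [86.236, 20.546, 0.682, 0, -70.136, -16.507], TCP at [0.234, 0.633, 0.246] pointing down, gripper open.
Joint ranges: [-176.03, 176.03], [-82.01, 121.73], [-58.28, 71.71], [-173.87, 95.51], [-174.79, -0.11], [-173.66, 173.66]. Speed limits (degrees/s): [136.94, 136.94, 172.46, 180, 180, 180].

## Interface

Orientations are given as [roll, pitch, yaw] about the fixed x, y, z axes, in that order (R = Rz(yaw) Ry(pitch) Rx(roll)).
In Python, from plant import get_obs, snapshot, close_job, spot_in, spot_point gives the robot as it stands.
- The arm moves only by the tool play_rows, never from a script. Its argument "plan" is a list of rows, each a list of 6 numbers: the shift along the tool's x, y, z in cm, then the turn, a rotation vector about the tool's x, y, z in degrees. A call has 1 to 20 rows; each row shifts and turns the commanded pose from where the row before left it, along the tool's axes as they then stand; what a row does not reach is not made up. A row lasts 1/12 s, in which the tool goes at most 41.7 mm and 7.16 degrees, less where a joint would pass 70% of its speed; a pose out of reach is approached as far as the arm can. A call is refused whole if a number of a shift passes 4.17 or a number of a turn 7.16, either way. A call with a gripper value outside its range is refused whole. "grip" is the finger opening in cm, from 0 to 8.76, set as the call begins (left out, the last holds). The fingers move at their own pace and stop on an object; the grip force is fixed at half the most. Time passes only in rows, so rows that do not move let the fingers close. It gives the time, the measured TCP pose, the force, the opening and the grip force at its end, in the units of the state.
- get_obs(): the state, without advancing time (a new reading comes with each control period).
- snapshot(name): name is "side" or "top" or "wrist"; returns a dict with "frame" (400x640x3 uint8, red, green, blue), "fx", "fy", "cx", "cy" (pixels), "position" and "attitude" of the camera in the world. Camera axes: x right, y down, z forward; pixel columns grow to the right and rows downward; lengths in m; the calibration is good to about 2 mm. The wrist camera is an equidistant fisheye: a pixel r from the principal point sees the ray r / f radians off the axis. A picture is of the moment at which its call begins. There is no depth.
- close_job(): hands the job in; it is judged then, once.
Trained networks look in the newest picture that a camera, given by its name, has taken for a name from the list of things; names that differ only in an ending like _2 or _b are one class to them, and where a whole thing is asked for, a point or a joint stands for the part that bears it (a point fixed in the world has none). Each returns a list of dicts, best first, with "score" (0 to 1); they miss things now and then, are a little off and sometimes report something else, mostly with a low value. They report only what shows in the picture. A call takes as long as a camera call.
- spot_in(camera, thing): "position" ([x, y, z] in m, in world coordinates, good to about 4 mm: the middle of the surface that is visible of it).
- spot_point(camera, thing): "position" ([x, y, z] in m, in world coordinates, good to about 4 mm: a listed point, or the origin of a listed thing).
The state is a dict: "clock": time; "joint_pos": joint angles; "qvel": joint speeds; "tau": joint torques, N m; "tool_pos": TCP position; "orientation": TCP orientation; "force": force on the tool from outside, world axes, zero at the start; "moment": the same for the moment, N m; "opening": finger opening in m; "gripper_force": force on a finger pad.
Only numpy, scipy, OpenCV 4.12 (cv2) and the standard library are available. Lean on these libraries where they do the work, as an engineer would, in place of code of your own. Each camera call takes 0.05 s, during which the arm holds its last target. There are 200 camera calls.

## Task

Clear the steel tube of the accessory mount so that a new holder can be fitted: slide the stop collar off the tube's free end so that it drops into the grey tray while both white spacers are still on the tube, then slide the two spacers off after it into the same tray. Leave the mug, the screwdriver and the jar where they stand.

Things in the scene. Friction and masses are not known exactly. Their poses are not given: they have to be found in the camera images.
- tube_end (a point): centre of the free end face of the fixed horizontal steel tube, 26 mm diameter, axis 130 mm above the table. y axis: along the tube, out of the free end; x level, across the tube; z up. From the end inwards it carries the collar, a bare gap of at least 44 mm, the two spacers (either order, up to 15 mm apart), and at least 55 mm of bare tube before the post.
- tube_root (a point): point on the tube's axis where it leaves the grey post (45 mm wide across the tube, top 152 mm above the table), 280 mm behind tube_end. Collar and spacers are not fastened: they slide when pushed from behind with a few newtons, and drop once past the end.
- collar: dark steel stop collar, the widest and shortest part on the tube: 72 mm outside diameter, 34 mm bore, 22 mm long, about 170 g; a black thumbscrew (18 mm diameter, slack) hangs below it to 56 mm from its centre. Origin: its centre (y axis = its own axis), 4 mm below the tube's axis; at first 25 to 45 mm short of the tube's end.
- spacer_long: white plastic spacer sleeve threaded on the tube: plain cylinder 58 mm outside diameter, 34 mm bore, 50 mm long, about 115 g, loose enough to slide freely. Origin: its centre, on its own axis (y axis = its own axis); on the tube it hangs 4 mm below the tube's axis.
- spacer_short: white plastic spacer sleeve threaded on the tube: plain cylinder 58 mm outside diameter, 34 mm bore, 34 mm long, about 80 g, loose enough to slide freely. Origin: its centre, on its own axis (y axis = its own axis); on the tube it hangs 4 mm below the tube's axis.
- tray: open grey plastic tray standing fixed on the table under the tube's free end: 170 mm (x, across the tube) by 220 mm (y, along the tube) by 50 mm high, walls and floor 5 mm; origin at the centre of its underside. The tube's free end reaches about 50 mm in over its near wall.
- mug: white mug beyond the tube, 80 mm diameter, 90 mm high; origin at the centre of its foot. To be left alone.
- screwdriver: screwdriver lying on the table on the robot's side of the tube, nearly parallel to it; about 200 mm long, under 40 mm high; origin under its middle. To be left alone.
- jar: amber jar with white lid, 60 mm diameter, 85 mm high, left of the tray; origin at the centre of its foot. To be left alone.

How it is judged:
By the outcome, as a careful person would: the job done as asked, in the order asked, and still so for the second after the job is handed in, with the robot touching nothing.
It also fails if it takes over 48 s, if anything falls off the work surface, if the arm or the gripper's body presses on something with over 40 N, if the wrist force passes 120 N, or if a joint passes its speed limit or range.

## Working session

There is one attempt and no reset: what is moved stays moved. The work goes in short steps, Python scripts to look and compute and a tool call to move; the robot and the scene stay as the last step left them, time stands still between calls to the robot, and variables do not carry over. Pictures are saved under pics/ and viewed, at most 10 in all, crops included, and the job is handed in when it is done.

Besides the shell and the picture viewer there is one more tool, called after "Emit:" by a JSON object that holds its "fn" and its "kwargs", one argument or row to a line. play_rows: Moves the arm, as the interface text tells. Its arguments: {"type":"object","properties":{"plan":{"type":"array","items":{"type":"array","items":{"type":"number"}}},"grip":{"type":"number"}},"required":["plan"]}

```bash
mkdir -p pics; ls; cat > h.py <<'E'
from plant import *
import cv2, numpy as np
def save(cam,fn):
    s=snapshot(cam); cv2.imwrite(fn,s["frame"][:,:,::-1]); return s
E
python3 - <<'E'
from h import *
o=get_obs()
for k in ("clock","tool_pos","orientation","force","opening"): print(k,o[k])
for c in ("side","top"):
    s=save(c,f"pics/{c}0.png"); print(c,s["position"],s["attitude"],s["fx"])
    for t in ("tube_end","tube_root","collar","spacer_long","spacer_short","tray","mug","screwdriver","jar"):
        print(t,[(np.round(d["position"],3).tolist(),round(d["score"],2)) for d in spot_point(c,t)[:2]])
E
```

```text
pics
clock 0.0
tool_pos [0.2337285  0.63277958 0.24462843]
orientation [ 1.79906770e+02 -8.11639191e-03 -2.02765485e+01]
force [-0.44539937 -0.10673817 -0.05158473]
opening 0.08753858316279314
side [ 0.05183453 -0.66071964  0.72914224] [-124.77210127    1.03891497  -31.74756362] 406.2714593989242
tube_end [([0.544, 0.016, 0.132], 0.9)]
tube_root [([0.604, -0.262, 0.13], 0.67)]
collar [([0.548, -0.024, 0.127], 0.62)]
spacer_long [([0.579, -0.171, 0.126], 0.9), ([0.52, 0.074, 0.002], 0.2)]
spacer_short [([0.566, -0.107, 0.127], 0.77)]
tray [([0.519, 0.07, 0.0], 0.79)]
mug [([0.667, -0.082, -0.0], 0.97)]
screwdriver [([0.484, -0.183, -0.003], 0.78)]
jar [([0.311, 0.399, -0.002], 0.78)]
top [0.41734656 0.08213181 1.0159916 ] [-173.74563388    0.6525966   -88.51196853] 408.52389505032295
tube_end [([0.542, 0.015, 0.132], 0.71)]
tube_root [([0.599, -0.26, 0.128], 0.96)]
collar [([0.548, -0.022, 0.125], 0.9)]
spacer_long [([0.582, -0.171, 0.129], 0.69)]
spacer_short [([0.568, -0.109, 0.128], 0.58)]
tray [([0.52, 0.069, -0.0], 0.83), ([0.666, -0.086, 0.0], 0.65)]
mug [([0.669, -0.086, -0.002], 0.94)]
screwdriver [([0.479, -0.173, 0.0], 0.69), ([0.305, 0.395, -0.003], 0.44)]
jar [([0.306, 0.395, -0.001], 0.77)]
```

View pics/side0.png

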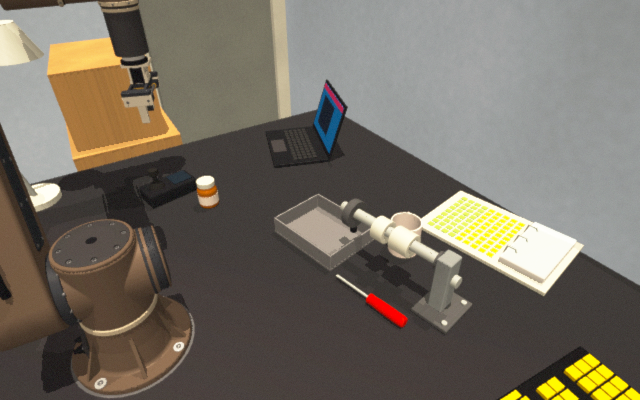

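View pics/top0.png

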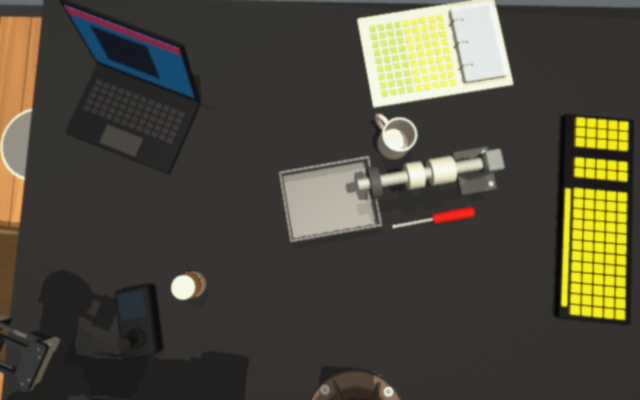

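The side view shows the collar at about (352,212) near the free end. The short spacer is at (380,230), the long one at (405,240) and the post at (445,280). The top view agrees: tray (330,200), mug (397,137), screwdriver (435,217), jar (188,286). I'll move above the gap behind the collar, then turn so the fingers straddle the tube.

Emit:
{"fn": "play_rows", "kwargs": {
  "plan": [
    [2.73,2.7,0,0,0,0],
    [2.73,2.7,0,0,0,0],
    [2.73,2.7,0,0,0,0],
    [2.73,2.7,0,0,0,0],
    [2.73,2.7,0,0,0,0],
    [2.73,2.7,0,0,0,0],
    [2.73,2.7,0,0,0,0],
    [2.73,2.7,0,0,0,0],
    [2.73,2.7,0,0,0,0],
    [2.73,2.7,0,0,0,0],
    [2.73,2.7,0,0,0,0],
    [2.73,2.7,0,0,0,0],
    [2.73,2.7,0,0,0,0],
    [2.73,2.7,0,0,0,0],
    [2.73,2.7,0,0,0,0],
    [2.73,2.7,0,0,0,0],
    [2.73,2.7,0,0,0,0],
    [2.73,2.7,0,0,0,0],
    [2.73,2.7,0,0,0,0],
    [2.73,2.7,0,0,0,0]
  ],
  "grip": 5.0
}}

```text
clock: 2.67
tool_pos: [0.5595, -0.0645, 0.2459]
orientation: [-180.0, -0.0, -20.3]
force: [0.9, 0.8, -0.4]
opening: 0.0504
gripper_force: 0.0
```

Emit:
{"fn": "play_rows", "kwargs": {
  "plan": [
    [0,0,0,0,0,5.8],
    [0,0,0,0,0,5.8],
    [0,0,0,0,0,5.8],
    [0,0,0,0,0,5.8],
    [0,0,0,0,0,5.8],
    [0,0,0,0,0,5.8],
    [0,0,0,0,0,5.8],
    [0,0,0,0,0,5.8],
    [0,0,0,0,0,5.8],
    [0,0,0,0,0,5.7],
    [0,0,0,0,0,0],
    [0,0,0,0,0,0]
  ]
}}

```text
clock: 3.67
tool_pos: [0.559, -0.0626, 0.2457]
orientation: [-180.0, -0.0, -78.0]
force: [0.2, 0.1, -0.3]
opening: 0.0501
gripper_force: 0.0
```

```bash
cat >> h.py <<'E'
def spots(cam,things):
    r={}
    for t in things:
        r[t]=[(np.round(d["position"],3).tolist(),round(d["score"],2)) for d in spot_point(cam,t)[:2]]; print(cam,t,r[t])
    return r
E
python3 - <<'E'
from h import *
o=get_obs(); print(o["clock"],o["tool_pos"],o["orientation"],o["opening"],o["force"],o["joint_pos"])
for c in ("wrist","side"):
    save(c,f"pics/{c}1.png"); spots(c,["tube_end","tube_root","collar","spacer_short","spacer_long"])
E
```

```text
3.6667 [ 0.55896817 -0.06255614  0.24566187] [-1.79990833e+02 -1.08669565e-03 -7.79932562e+01] 0.05010257793633619 [ 0.24974117  0.11689068 -0.25999932] [ 1.35533180e+01  9.98305366e+00 -1.37506707e+01  1.45703523e-03
 -6.62571413e+01 -1.54716073e+00]
wrist tube_end [([0.545, 0.009, 0.131], 0.72)]
wrist tube_root []
wrist collar [([0.55, -0.024, 0.124], 0.66)]
wrist spacer_short [([0.572, -0.109, 0.127], 0.76)]
wrist spacer_long [([0.581, -0.165, 0.123], 0.77)]
side tube_end [([0.543, 0.014, 0.134], 0.89), ([0.566, -0.109, 0.125], 0.33)]
side tube_root [([0.599, -0.262, 0.133], 0.81), ([0.308, 0.397, 0.001], 0.23)]
side collar [([0.55, -0.026, 0.125], 0.82)]
side spacer_short [([0.567, -0.11, 0.126], 0.82), ([0.544, 0.015, 0.132], 0.63)]
side spacer_long [([0.584, -0.17, 0.124], 0.63)]
```

View pics/wrist1.png

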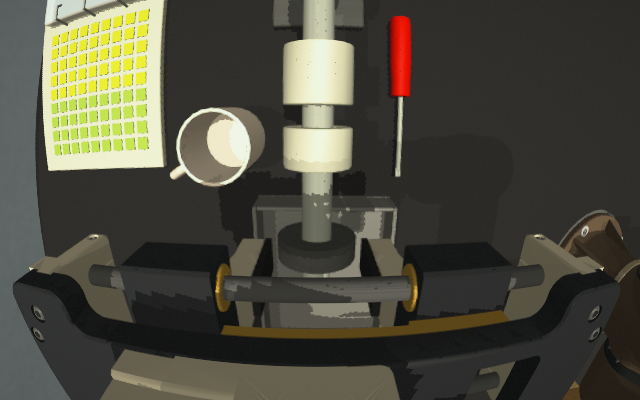

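The wrist view shows the tube centred between the fingers at column 317 (fingers at 250 and 382). The gap runs from the collar's back at row 225 to the short spacer's front at row 170. I'll go down into the gap.

Emit:
{"fn": "play_rows", "kwargs": {
  "plan": [
    [0,0,1.5,0,0,0],
    [0,0,1.5,0,0,0],
    [0,0,1.5,0,0,0],
    [0,0,1.5,0,0,0],
    [0,0,1.5,0,0,0],
    [0,0,1.5,0,0,0],
    [0,0,1.5,0,0,0],
    [0,0,1.3,0,0,0],
    [0,0,0,0,0,0],
    [0,0,0,0,0,0]
  ],
  "grip": 4.0
}}

```text
clock: 5.1
tool_pos: [0.5587, -0.0627, 0.1273]
orientation: [179.9, -0.0, -78.2]
force: [0.4, -0.6, 0.9]
opening: 0.0401
gripper_force: 0.0
```

```bash
python3 - <<'E'
from h import *
o=get_obs(); print(o["clock"],o["tool_pos"],o["opening"],o["force"])
s=save("wrist","pics/w2.png"); print("wristcam",s["position"])
save("side","pics/s2.png"); spots("side",["collar","spacer_short"])
E
```

```text
5.1 [ 0.55869162 -0.0626892   0.12725327] 0.04011725133402269 [ 0.37071534 -0.59622431  0.85417198]
wristcam [ 0.57538078 -0.14030235  0.26618378]
side collar [([0.55, -0.026, 0.124], 0.55)]
side spacer_short [([0.566, -0.106, 0.126], 0.9)]
```

View pics/w2.png

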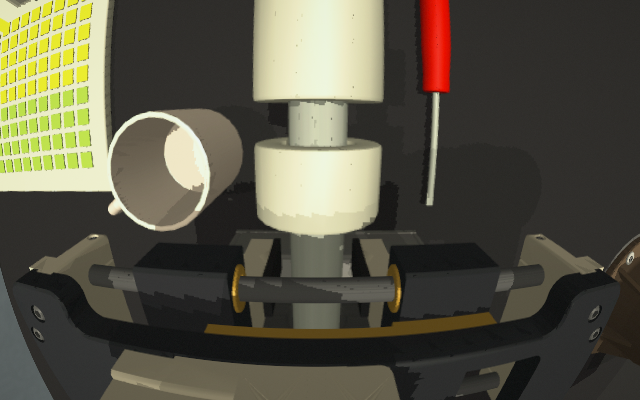

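The fingers straddle the tube without contact (tube at column 318). Now I'll push the collar along −x of the tool, off the end.

Emit:
{"fn": "play_rows", "kwargs": {
  "plan": [
    [-0.5,0,0,0,0,0],
    [-0.5,0,0,0,0,0],
    [-0.5,0,0,0,0,0],
    [-0.6,0,0,0,0,0],
    [-0.7,0,0,0,0,0],
    [-0.7,0,0,0,0,0],
    [-0.7,0,0,0,0,0],
    [-0.7,0,0,0,0,0],
    [-0.7,0,0,0,0,0],
    [-0.7,0,0,0,0,0],
    [-0.7,0,0,0,0,0],
    [-0.7,0,0,0,0,0],
    [-0.7,0,0,0,0,0],
    [0,0,0,0,0,0],
    [0,0,0,0,0,0],
    [0,0,0,0,0,0]
  ]
}}

```text
clock: 6.63
tool_pos: [0.5417, 0.0197, 0.1275]
orientation: [180.0, -0.0, -78.2]
force: [-0.7, 0.2, -0.2]
opening: 0.0398
gripper_force: 0.0
```

```bash
python3 - <<'E'
from h import *
o=get_obs(); print(o["clock"],o["tool_pos"],o["opening"],o["force"])
save("side","pics/s3.png"); spots("side",["collar","spacer_short","spacer_long"])
i=cv2.imread("pics/s3.png")[150:330,240:500]; cv2.imwrite("pics/s3c.png",cv2.resize(i,None,fx=3,fy=3))
E
```

```text
6.6333 [0.54172136 0.01971252 0.12751376] 0.03979788219878891 [-0.68192163  0.20636362 -0.19164138]
side collar [([0.538, 0.028, 0.063], 0.85)]
side spacer_short [([0.567, -0.108, 0.129], 0.97)]
side spacer_long []
```

View pics/s3c.png

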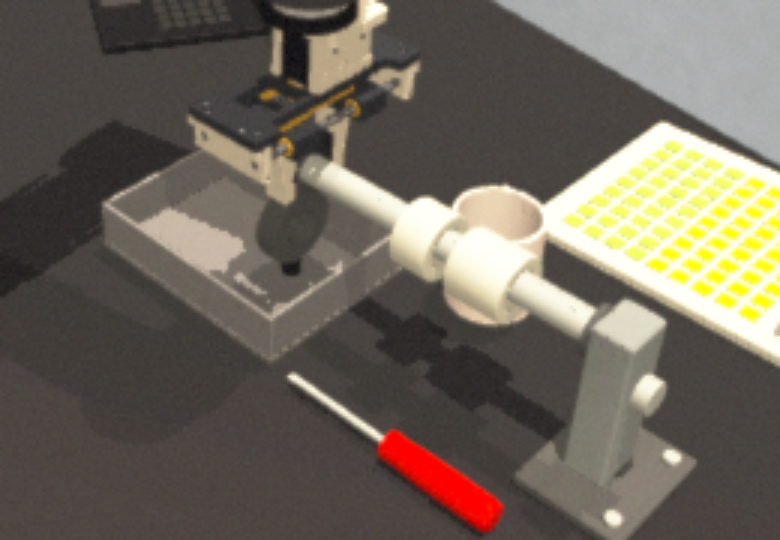

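The collar is in the tray at crop (290,225), off the tube, and both spacers are still on it. Next I'll lift, go back past the spacers and check from the wrist.

Emit:
{"fn": "play_rows", "kwargs": {
  "plan": [
    [0,0,-2,0,0,0],
    [0,0,-2,0,0,0],
    [0,0,-2,0,0,0],
    [0,0,-2,0,0,0],
    [2.5,0,0,0,0,0],
    [2.5,0,0,0,0,0],
    [2.5,0,0,0,0,0],
    [2.5,0,0,0,0,0],
    [2.5,0,0,0,0,0],
    [2.5,0,0,0,0,0],
    [2.5,0,0,0,0,0],
    [2.5,0,0,0,0,0],
    [2.5,0,0,0,0,0],
    [2.5,0,0,0,0,0],
    [0,0,0,0,0,0],
    [0,0,0,0,0,0]
  ]
}}

```text
clock: 8.17
tool_pos: [0.5927, -0.2265, 0.2069]
orientation: [179.9, 0.0, -78.3]
force: [-0.0, -0.2, 0.3]
opening: 0.0401
gripper_force: 0.0
```

```bash
python3 - <<'E'
from h import *
o=get_obs(); print(o["clock"],o["tool_pos"],o["orientation"],o["opening"],o["force"])
save("top","pics/t4.png"); spots("top",["collar","spacer_short","spacer_long"])
save("side","pics/s4.png"); spots("side",["collar","spacer_short","spacer_long","tube_root"])
i=cv2.imread("pics/s4.png")[150:330,240:500]; cv2.imwrite("pics/s4c.png",cv2.resize(i,None,fx=3,fy=3))
save("wrist","pics/w4.png"); spots("wrist",["spacer_long","tube_root"])
E
```

```text
8.1667 [ 0.59267213 -0.22648501  0.20688486] [ 1.79948298e+02  1.88203540e-02 -7.83224942e+01] 0.04007518055986497 [-0.01535276 -0.22641325  0.28368315]
top collar [([0.536, 0.033, 0.061], 0.55)]
top spacer_short []
top spacer_long []
side collar [([0.538, 0.03, 0.062], 0.63)]
side spacer_short [([0.565, -0.107, 0.127], 0.56)]
side spacer_long [([0.581, -0.17, 0.128], 0.9)]
side tube_root [([0.6, -0.263, 0.13], 0.68)]
wrist spacer_long [([0.578, -0.171, 0.125], 0.85)]
wrist tube_root [([0.599, -0.263, 0.129], 0.77)]
```

View pics/s4c.png

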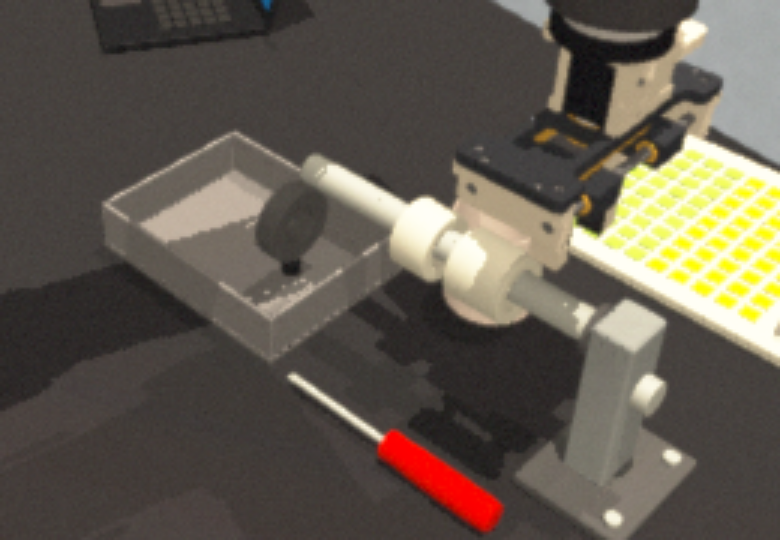

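View pics/w4.png

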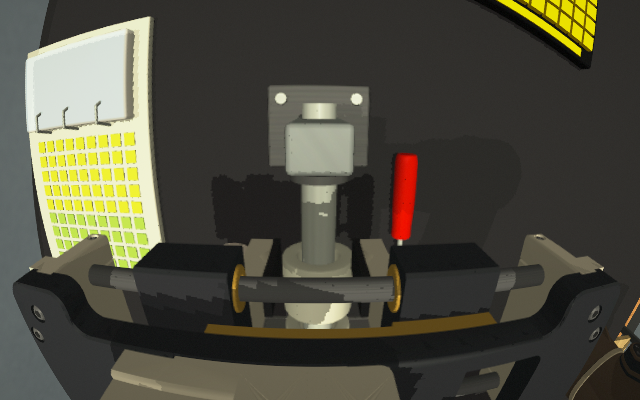

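The collar is standing on its thumbscrew (crop (290,225)), with its top at about 98 mm. That is level with the underside of the spacers, so it would block them. I'll tip it flat into the tray first. The wrist view shows the space between post (320,150) and long spacer (317,255) is good and centred. I'll go back to the tube end.

Emit:
{"fn": "play_rows", "kwargs": {
  "plan": [
    [-2.25,0,0,0,0,0],
    [-2.25,0,0,0,0,0],
    [-2.25,0,0,0,0,0],
    [-2.25,0,0,0,0,0],
    [-2.25,0,0,0,0,0],
    [-2.25,0,0,0,0,0],
    [-2.25,0,0,0,0,0],
    [-2.25,0,0,0,0,0],
    [-2.25,0,0,0,0,0],
    [-2.25,0,0,0,0,0],
    [0,0,0,0,0,0],
    [0,0,2,0,0,0],
    [0,0,2,0,0,0],
    [0,0,2,0,0,0],
    [0,0,1.5,0,0,0],
    [0,0,1.5,0,0,0],
    [0,0,1.2,0,0,0],
    [0,0,0,0,0,0],
    [0,0,0,0,0,0]
  ],
  "grip": 3.6
}}

```text
clock: 10.35
tool_pos: [0.5467, -0.0051, 0.1053]
orientation: [179.9, -0.0, -78.2]
force: [-0.4, -0.9, -0.7]
opening: 0.0359
gripper_force: 0.0
```

Emit:
{"fn": "play_rows", "kwargs": {
  "plan": [
    [-0.4,0,0,0,0,0],
    [-0.4,0,0,0,0,0],
    [-0.4,0,0,0,0,0],
    [-0.5,0,0,0,0,0],
    [-0.5,0,0,0,0,0],
    [-0.6,0,0,0,0,0],
    [-0.6,0,0,0,0,0],
    [-0.6,0,0,0,0,0],
    [-0.6,0,0,0,0,0],
    [-0.6,0,0,0,0,0],
    [0,0,0,0,0,0],
    [0,0,0,0,0,0],
    [0,0,0,0,0,0],
    [0,0,0,0,0,0]
  ]
}}

```text
clock: 11.52
tool_pos: [0.5362, 0.0459, 0.1055]
orientation: [180.0, -0.0, -78.2]
force: [0.0, -0.0, 0.1]
opening: 0.0358
gripper_force: 0.0
```

```bash
python3 - <<'E'
from h import *
o=get_obs(); print(o["clock"],o["tool_pos"],o["orientation"],o["opening"],o["force"])
save("side","pics/s5.png"); spots("side",["collar","spacer_short","spacer_long"])
i=cv2.imread("pics/s5.png")[150:330,240:500]; cv2.imwrite("pics/s5c.png",cv2.resize(i,None,fx=3,fy=3))
E
```

```text
11.5167 [0.53620087 0.04590505 0.10552085] [ 1.79993385e+02 -3.03162724e-03 -7.81811724e+01] 0.03582320236147815 [ 0.00254597 -0.04269954  0.11067667]
side collar [([0.602, -0.267, 0.131], 0.75), ([0.522, 0.102, 0.015], 0.65)]
side spacer_short [([0.564, -0.107, 0.128], 0.68)]
side spacer_long [([0.578, -0.172, 0.124], 0.73), ([0.6, -0.262, 0.129], 0.63)]
```

View pics/s5c.png

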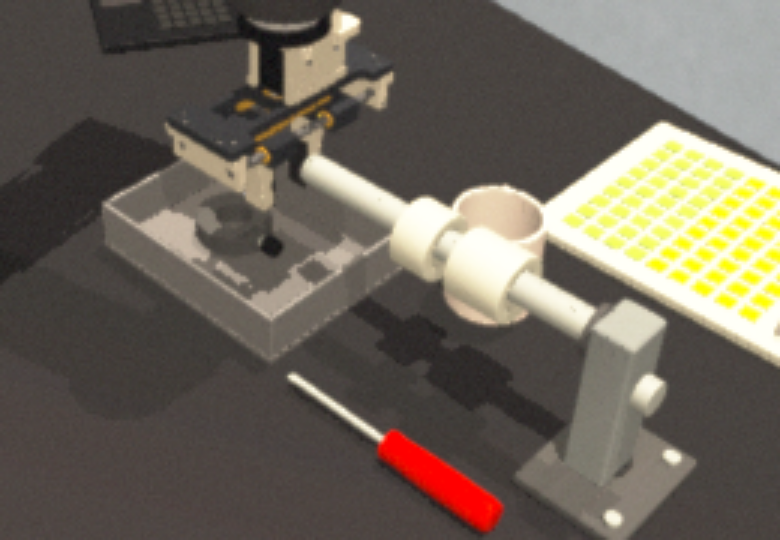

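The collar now lies flat in the tray, at crop (235,225). I'll lift, go back behind the long spacer and descend there.

Emit:
{"fn": "play_rows", "kwargs": {
  "plan": [
    [0,0,-2,0,0,0],
    [0,0,-2,0,0,0],
    [0,0,-2,0,0,0],
    [0,0,-2,0,0,0],
    [0,0,-2.1,0,0,0],
    [2.53,0,0,0,0,0],
    [2.53,0,0,0,0,0],
    [2.53,0,0,0,0,0],
    [2.53,0,0,0,0,0],
    [2.53,0,0,0,0,0],
    [2.53,0,0,0,0,0],
    [2.53,0,0,0,0,0],
    [2.53,0,0,0,0,0],
    [2.53,0,0,0,0,0],
    [2.53,0,0,0,0,0],
    [2.53,0,0,0,0,0],
    [0,0,0,0,0,0],
    [0,0,0,0,0,0],
    [0,0,0,0,0,0]
  ],
  "grip": 4.0
}}

```text
clock: 13.3
tool_pos: [0.5929, -0.2264, 0.2062]
orientation: [180.0, 0.0, -78.2]
force: [-0.4, -0.2, 0.4]
opening: 0.0402
gripper_force: 0.0
```

Emit:
{"fn": "play_rows", "kwargs": {
  "plan": [
    [0,0,1.2,0,0,0],
    [0,0,1.4,0,0,0],
    [0,0,1.4,0,0,0],
    [0,0,1.4,0,0,0],
    [0,0,1.4,0,0,0],
    [0,0,1.2,0,0,0],
    [0,0,0,0,0,0],
    [0,0,0,0,0,0]
  ]
}}

```text
clock: 13.97
tool_pos: [0.5929, -0.2257, 0.1259]
orientation: [179.9, 0.0, -78.1]
force: [0.4, 0.3, 0.6]
opening: 0.0403
gripper_force: 0.0
```

Emit:
{"fn": "play_rows", "kwargs": {
  "plan": [
    [-0.6,0,0,0,0,0],
    [-0.8,0,0,0,0,0],
    [-1,0,0,0,0,0],
    [-1,0,0,0,0,0],
    [-1,0,0,0,0,0],
    [-1,0,0,0,0,0],
    [-1,0,0,0,0,0],
    [-1,0,0,0,0,0],
    [-1,0,0,0,0,0],
    [-1,0,0,0,0,0],
    [-1,0,0,0,0,0],
    [-1,0,0,0,0,0]
  ]
}}

```text
clock: 14.97
tool_pos: [0.5697, -0.1138, 0.1266]
orientation: [-180.0, -0.0, -78.2]
force: [0.2, -1.6, 0.2]
opening: 0.0398
gripper_force: 0.6
```

Emit:
{"fn": "play_rows", "kwargs": {
  "plan": [
    [-0.8,0,0,0,0,0],
    [-0.8,0,0,0,0,0],
    [-0.8,0,0,0,0,0],
    [-0.8,0,0,0,0,0],
    [-0.8,0,0,0,0,0],
    [-0.8,0,0,0,0,0],
    [-0.8,0,0,0,0,0],
    [-0.8,0,0,0,0,0],
    [-0.8,0,0,0,0,0],
    [-0.4,0,0,0,0,0],
    [0,0,0,0,0,0],
    [0,0,0,0,0,0],
    [0,0,0,0,0,0],
    [0,0,0,0,0,0],
    [0,0,0,0,0,0],
    [0,0,0,0,0,0]
  ]
}}

```text
clock: 16.3
tool_pos: [0.5542, -0.0406, 0.1265]
orientation: [180.0, 0.0, -78.2]
force: [-0.1, 0.2, -0.4]
opening: 0.0399
gripper_force: 0.0
```

```bash
python3 - <<'E'
from h import *
o=get_obs(); print(o["clock"],o["tool_pos"],o["orientation"],o["opening"],o["force"])
save("side","pics/s6.png"); spots("side",["collar","spacer_short","spacer_long"])
i=cv2.imread("pics/s6.png")[150:330,240:500]; cv2.imwrite("pics/s6c.png",cv2.resize(i,None,fx=3,fy=3))
E
```

```text
16.3 [ 0.55424923 -0.04061834  0.12646997] [ 1.79986823e+02  1.77149871e-03 -7.81986560e+01] 0.039892803019291226 [-0.0740051   0.22181795 -0.42366912]
side collar [([0.523, 0.103, 0.015], 0.9)]
side spacer_short [([0.549, 0.003, 0.024], 0.59)]
side spacer_long []
```

View pics/s6c.png

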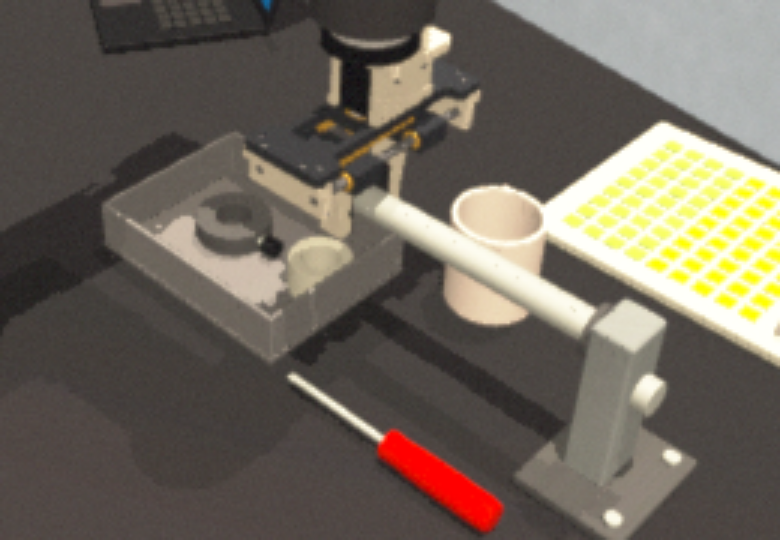

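The short spacer stands in the tray (crop (320,265)) next to the collar (235,225). The long one is still on the tube under the gripper. I'll push it off a little faster so it clears the short one.

Emit:
{"fn": "play_rows", "kwargs": {
  "plan": [
    [-0.8,0,0,0,0,0],
    [-1.2,0,0,0,0,0],
    [-1.5,0,0,0,0,0],
    [-1.6,0,0,0,0,0],
    [-1.6,0,0,0,0,0],
    [-0.3,0,0,0,0,0],
    [0,0,0,0,0,0],
    [0,0,0,0,0,0],
    [0,0,0,0,0,0],
    [0,0,0,0,0,0]
  ]
}}

```text
clock: 17.33
tool_pos: [0.54, 0.0278, 0.1265]
orientation: [180.0, -0.0, -78.2]
force: [-0.5, 0.4, -0.0]
opening: 0.04
gripper_force: 0.0
```

Emit:
{"fn": "play_rows", "kwargs": {
  "plan": [
    [0,0,-2,0,0,0],
    [0,0,-2,0,0,0],
    [0,0,-2,0,0,0],
    [0,0,-2,0,0,0],
    [2.5,0,0,0,0,0],
    [2.5,0,-1,0,0,0],
    [2.5,0,-1,0,0,0],
    [2.5,0,-1,0,0,0],
    [2.5,0,-1,0,0,0],
    [2.5,0,-1,0,0,0],
    [0,0,0,0,0,0],
    [0,0,0,0,0,0],
    [0,0,0,0,0,0]
  ]
}}

```text
clock: 18.42
tool_pos: [0.5703, -0.119, 0.256]
orientation: [180.0, 0.0, -78.3]
force: [-0.6, -0.0, -0.5]
opening: 0.0401
gripper_force: 0.0
```

```bash
python3 - <<'E'
from h import *
o=get_obs(); print(o["clock"],o["tool_pos"],o["opening"],o["force"])
save("top","pics/t7.png"); spots("top",["collar","spacer_short","spacer_long","jar"])
save("side","pics/s7.png"); spots("side",["collar","spacer_short","spacer_long","mug","screwdriver","jar"])
i=cv2.imread("pics/s7.png")[150:330,240:500]; cv2.imwrite("pics/s7c.png",cv2.resize(i,None,fx=3,fy=3))
E
```

```text
18.4167 [ 0.5702645  -0.11900843  0.25604534] 0.0400829501798694 [-0.64881182 -0.02452012 -0.52215987]
top collar []
top spacer_short [([0.479, -0.17, -0.0], 0.6)]
top spacer_long []
top jar [([0.31, 0.396, -0.002], 0.61)]
side collar [([0.52, 0.104, 0.016], 0.94)]
side spacer_short [([0.548, 0.004, 0.022], 0.85)]
side spacer_long [([0.573, 0.061, 0.039], 0.58)]
side mug [([0.671, -0.082, -0.001], 0.86)]
side screwdriver [([0.483, -0.18, 0.001], 0.91)]
side jar [([0.309, 0.399, -0.003], 0.84)]
```

View pics/s7c.png

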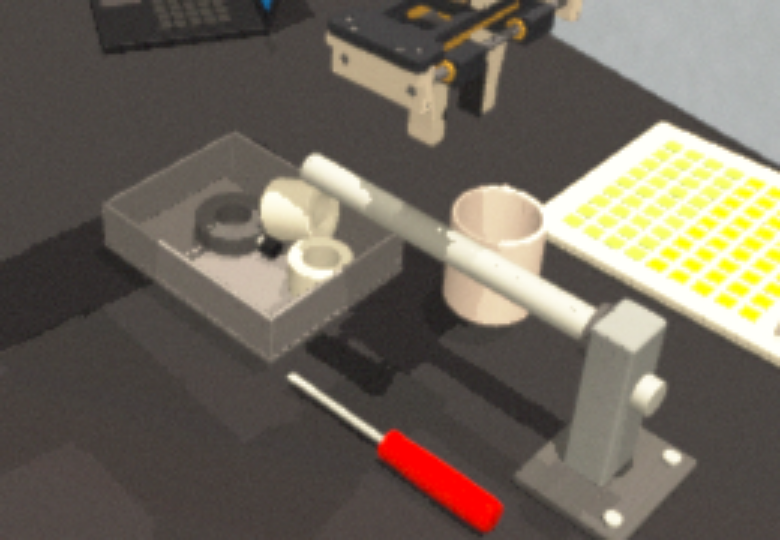

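The tube is bare. All three parts lie in the tray: the collar at crop (235,222), the long spacer at (300,210) and the short one at (320,265). The gripper is clear, so I'll hand in.

```bash
python3 -c "
from plant import close_job; print(close_job())"
```

```text
the job is handed in; nothing more can be done
None
```

The tube is clear: the collar dropped into the tray first, with both spacers still on the tube, then the two spacers followed. The mug, screwdriver and jar were not moved, and I handed the job in at about 18.5 s.

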